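# Hold a furniture foot in the corner of the drilling jig

## Task

Pick the red offcut out of the drilling jig and leave it in the blue scrap box; then take the dark walnut foot, set it flat on the jig's board and press it into the corner so that its base sits flush against both aluminium fences at once. Finish while still holding it pressed there, ready for drilling: do not let go. Leave the pine foot and everything else on the bench where it is.

Things in the scene. Friction and masses are not known exactly. Their poses are not given: they have to be found in the camera images.
- jig: Drilling jig, fixed to the bench: plywood board 220 x 220 x 18 mm with two aluminium fences on top. Origin at the centre of its underside on the bench top; x and y along its edges, z up. The far fence runs along its +x edge, the left fence along its +y edge; they are 30 mm wide, stand 28 mm above the board and meet in the +x +y corner.
- corner (a point): The inside corner of the jig, where the inner faces of both fences meet the top of the board (18 mm above the bench); at x = 80, y = 80, z = 18 mm in the jig's frame, same axes. The work goes on its -x, -y side.
- far_fence: Far fence, part of the jig: aluminium bar 30 (x) x 220 (y) x 28 mm high, origin at the centre of its underside, axes as the jig; inner face 15 mm to -x of the origin. Rigid.
- left_fence: Left fence, part of the jig: aluminium bar 190 (x) x 30 (y) x 28 mm high, origin at the centre of its underside, axes as the jig; inner face 15 mm to -y of the origin. Rigid.
- walnut_mid (a point): Dark brown walnut furniture foot: a flat base 90 (x) by 70 (y) by 20 mm high with a tenon standing up from the middle of its top, 40 (x) by 22 (y) mm and 50 mm high, 70 mm tall in all, 0.1 to 0.2 kg. The point is half-way up on the upright centre line, 35 mm above its underside; z up; it can be gripped by the tenon across y.
- walnut: The same walnut foot; origin at the centre of its underside, axes as the point above.
- pine_mid (a point): Pale pine furniture foot: a flat base 90 (x) by 70 (y) by 20 mm high with a tenon standing up from the middle of its top, 40 (x) by 22 (y) mm and 50 mm high, 70 mm tall in all, 0.1 to 0.2 kg. The point is half-way up on the upright centre line, 35 mm above its underside; z up; it can be gripped by the tenon across y. Not wanted now. It may stand in either of the two feet's places.
- offcut_mid (a point): Red-painted wooden offcut, 75 (x) x 25 x 25 mm, lying on the jig's board in the way of the work, 0.03 to 0.06 kg. The point is its centre; x along its length.
- offcut: The same offcut; origin at the centre of its underside.
- scrap_box_in (a point): Blue open scrap box, 150 x 150 mm and 60 mm high outside, walls and floor 5 mm, fixed to the bench and empty. The point is the centre of its inner floor, 5 mm above the bench; x and y along its sides.
- glue: Bystander: white plastic glue bottle with an orange cap, 60 mm across, 170 mm tall; leave it alone.
- filler: Bystander: filler tin with a red band, 84 mm across, 100 mm tall; leave it alone.
- screws: Bystander: amber glass jar with a steel cap, 66 mm across, 85 mm tall; leave it alone.
- tape: Bystander: roll of yellow tape lying flat, 90 mm across, 25 mm tall; leave it alone.
- hammer: Bystander: hammer with a pale wooden handle, lying on the bench; leave it alone.
- driver: Bystander: screwdriver with a green handle, lying on the bench; leave it alone.
Mind the look-alikes: they are no part of the job. Of the things that look like the walnut, the largest one is meant.

How it is judged:
By the outcome, as a careful person would: the job done as asked, in the order asked, and still so for the second after the job is handed in, while the arm keeps its last pose, push and grip.
It also fails if it takes over 61 s, if anything falls off the work surface, if the arm or the gripper's body presses on something with over 40 N, if the wrist force passes 120 N, or if a joint passes its speed limit or range.

## Robot

A 6-joint arm with a two-finger parallel gripper is mounted at the origin on the work surface. World frame = base frame: x ahead of the robot, y to its left, z up, the work surface at z = 0. Lengths are in m, angles in rad, forces in N, time in s.
With the tool pointing down it reaches from about 0.375 to 0.925 m from the base axis. Payload 5.7 kg.
Tool frame: the origin (TCP) lies on the centre line of the jaws, within the pads' length; the fingertips stand arm.tips_ahead ahead of it and the grasp point (between the pads) is the TCP (arm.tips_ahead is the distance from the TCP to the fingertips, in m); x points along the fingers, y is the direction in which the jaws open and shut, and the axes are right-handed (so a half turn about x gives the same grasp; the last joint's range is limited). The gripper opens to 85 mm and grips with 20 to 120 N. Pads are 22 mm wide; open, the fingers measure 114 mm over their backs; the gripper's body (76 mm by 85 mm) begins 54 mm behind the grasp point. The pads swing forward as they close: fully open they stand 13 mm farther back than shut.
Start: joints at [1.024, 0.359, 1.51, -0, 1.272, -0.115], TCP at [0.251, 0.545, 0.25] pointing down, gripper open.
Joint ranges: [-2.97, 2.97], [-1.01, 2.36], [0.21, 2.38], [-0.96, 4.11], [0.2, 2.71], [-2.98, 2.98]. Speed limits (rad/s): [2.39, 2.39, 3.14, 3.14, 3.14, 3.14].

## Interface

Orientations are given as [roll, pitch, yaw] about the fixed x, y, z axes, in that order (R = Rz(yaw) Ry(pitch) Rx(roll)).
In Python, from station import arm gives the robot as it stands.
- The arm moves only by the tool send_rows, never from a script. Its argument "series" is text: rows parted by semicolons, each of 4 numbers parted by spaces: the shift along the tool's x, y, z in m, then the turn about the tool's x in degrees. A call has 1 to 8 rows; each row is the pose to reach, as a shift and turn from the pose commanded when the call began, along the tool's axes at that moment; what a row does not reach only later rows make up. A row lasts 1/12 s, in which the tool goes at most 41.7 mm and 7.16 degrees, less where a joint would pass 70% of its speed; a pose out of reach is approached as far as the arm can. A call with a gripper value outside its range is refused whole. "grip" is the finger opening in m, from 0 to 0.0854, set as the call begins (left out, the last holds). The fingers move at their own pace and stop on an object; "squeeze" is the grip in N (left out, the last holds). Time passes only in rows, so rows that repeat a pose let the fingers close. It gives the time, the measured TCP pose, the force and the opening at its end, in the units of the state.
- arm.sense(): the state, without advancing time (a new reading comes with each control period).
- arm.snapshot(name): name is "scene" or "top"; returns a dict with "image" (384x512x3 uint8, red, green, blue), "range_z" (384x512 float32, m along the optical axis (not along the pixel's ray), 0 where there is no reading), "fov_y" (degrees; the focal length in pixels is half the picture's height over the tangent of half this angle, whatever the lens; pixels are square), "cx", "cy" (the principal point, pixels), "xyz" and "attitude" of the camera in the world. Camera axes: x right, y up, looking along -z (the intrinsics and any distortion apply to the point x, -y, -z); pixel columns grow to the right and rows downward; lengths in m; the calibration is good to about 2 mm. A picture is of the moment at which its call begins.
- arm.hand_in(): hands the job in, once; it reports no verdict.
The state is a dict: "time": time; "q": joint angles; "qd": joint speeds; "tau": joint torques, N m; "position": TCP position; "orientation": TCP orientation; "contact_force": force on the tool from outside, world axes, zero at the start; "torque": the same for the moment, N m; "finger_gap": finger opening in m.
Only numpy, scipy, OpenCV 4.12 (cv2) and the standard library are available. Lean on these libraries where they do the work, as an engineer would, in place of code of your own. Each camera call takes 0.05 s, during which the arm holds its last target.

## Working session

There is one attempt and no reset: what is moved stays moved. The work goes in short steps, Python scripts to look and compute and a tool call to move; the robot and the scene stay as the last step left them, time stands still between calls to the robot, and variables do not carry over. Pictures are saved under pics/ and viewed, and the job is handed in when it is done.

Besides the shell and the picture viewer there is one more tool, called after "Request:" as name(argument=value, ...) on one line, values as JSON. send_rows: Moves the arm, as the interface text tells. Its arguments: {"type":"object","properties":{"series":{"type":"string"},"grip":{"type":"number"},"squeeze":{"type":"number"}},"required":["series"]}

```bash
ls; mkdir -p pics; python3 - <<'E'
from station import arm
import cv2,numpy as np
print(arm.sense(), arm.tips_ahead)
for n in("scene","top"):
    s=arm.snapshot(n)
    np.savez(f"{n}0.npz",**s)
    print(n,{k:v for k,v in s.items() if k not in("image","range_z")})
    cv2.imwrite(f"pics/{n}0.png",cv2.resize(s["image"][:,:,::-1],(800,600),interpolation=cv2.INTER_CUBIC))
E
```

```text
pics
{'time': 0.0, 'q': array([ 1.02392081e+00,  3.59521701e-01,  1.51145573e+00,  3.66305086e-05,
        1.27252105e+00, -1.15116884e-01]), 'qd': array([ 1.79838285e-05,  7.69444470e-05,  1.15546808e-03, -4.31475544e-04,
       -1.15968605e-04,  1.23669958e-03]), 'tau': array([ 3.10922114e-03, -5.27625561e+01, -2.78618842e+01,  2.55625059e-05,
        1.33282650e-02,  2.31685169e-05]), 'position': array([0.25073848, 0.54436558, 0.24943477]), 'orientation': array([-1.70427196,  1.56889018, -2.13604139]), 'contact_force': array([-0.23466852,  0.51462224,  0.45590218]), 'torque': array([ 0.0117701 , -0.03079817, -0.01800563]), 'finger_gap': 0.08566003770051155} 0.019
scene {'fov_y': 50.824152200014105, 'cx': 257.9293585934773, 'cy': 195.66282254943897, 'xyz': array([ 1.18985545, -0.62112645,  0.84630438]), 'attitude': array([ 0.86156692, -0.01741755,  0.82021938])}
top {'fov_y': 51.452471499923, 'cx': 257.6480119947235, 'cy': 197.3986684466533, 'xyz': array([0.2095633 , 0.01099413, 1.50673939]), 'attitude': array([ 0.21063239,  0.00351603, -1.57947291])}
```

View pics/scene0.png

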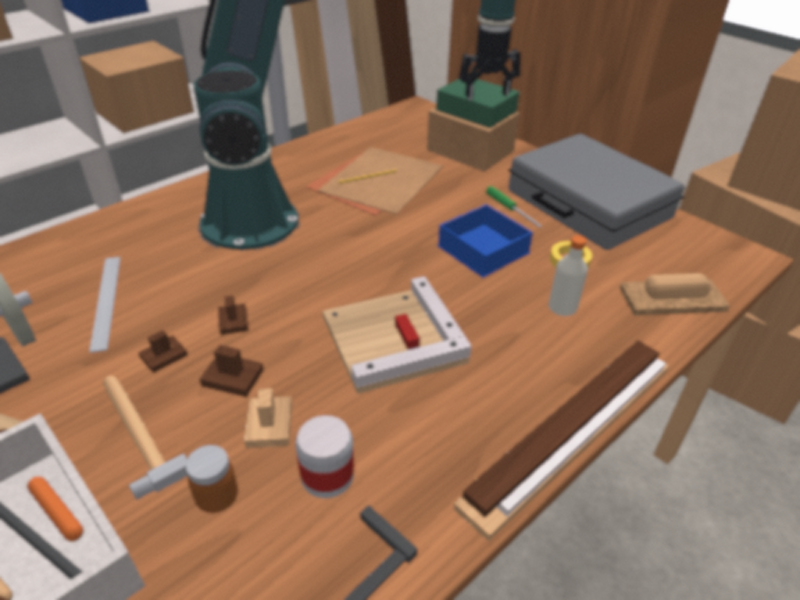

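View pics/top0.png

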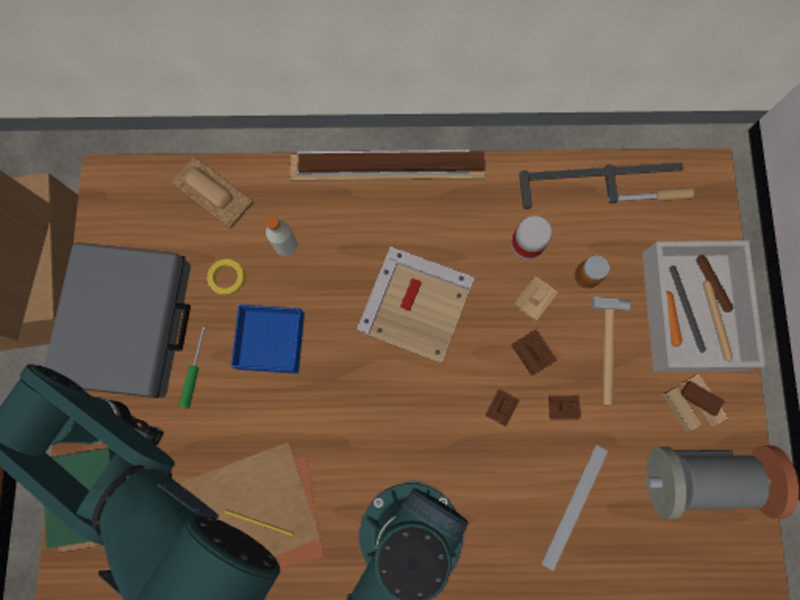

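The scene shows the jig in the middle (top view about 415,300 at 800x600), with the red offcut at (411,294) and the blue box at (268,339). The largest walnut foot is at (534,352), with two smaller look-alikes at (502,407) and (564,407). The pine foot is at (537,298). I'll enlarge and measure these next.

```bash
cat > h.py <<'E'
import numpy as np,cv2
from scipy.spatial.transform import Rotation as Ro
def load(f):
    return dict(np.load(f))
def cloud(s):
    H,W=s["range_z"].shape
    f=H/2/np.tan(np.radians(float(s["fov_y"])/2))
    u,v=np.meshgrid(np.arange(W),np.arange(H))
    d=s["range_z"]
    P=np.stack([(u-s["cx"])/f*d,-(v-s["cy"])/f*d,-d],-1)
    return P@Ro.from_euler("xyz",s["attitude"]).as_matrix().T+s["xyz"]
def crop(s,u0,v0,u1,v1,k,name):
    im=cv2.resize(np.ascontiguousarray(s["image"][v0:v1,u0:u1,::-1]),None,fx=k,fy=k,interpolation=cv2.INTER_CUBIC)
    cv2.imwrite(name,im)
E
python3 - <<'E'
from h import *
s=load("top0.npz");P=cloud(s)
crop(s,225,150,385,280,5,"pics/c0.png")
for n,(x,y) in dict(bench=(330,350),pinet=(541,297),walt=(536,350),off=(411,294),box=(268,339),small1=(502,406),small2=(564,406),board=(430,310),lf=(375,300),ff=(430,267)).items():
    print(n,P[round(y/1.5625),round(x/1.5625)].round(4))
s=load("scene0.npz");P=cloud(s)
print("scene bench",P[int(400/1.5625),int(560/1.5625)].round(4))
crop(s,80,160,320,320,3.3,"pics/c1.png")
E
```

```text
bench [ 0.4303  0.1928 -0.004 ]
pinet [ 0.542  -0.314   0.0685]
walt [0.2096 0.011  1.5067]
off [ 0.5608 -0.0072  0.0338]
box [4.580e-01 3.421e-01 2.000e-04]
small1 [ 0.2875 -0.2135  0.0502]
small2 [ 0.2858 -0.3562  0.0572]
board [ 0.5248 -0.0527  0.0185]
lf [0.5442 0.0798 0.042 ]
ff [ 0.6227 -0.0532  0.0503]
scene bench [ 8.491e-01  9.410e-02 -4.000e-04]
```

View pics/c0.png

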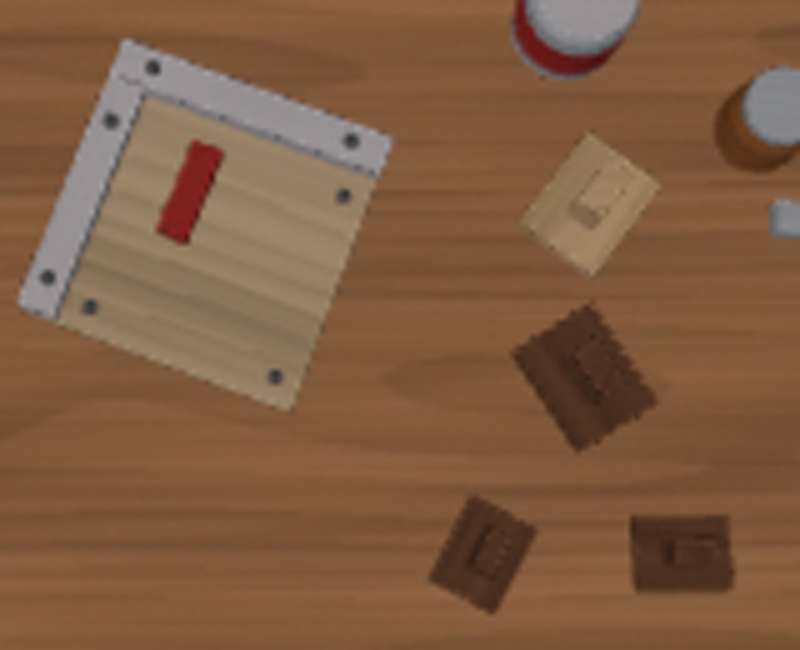

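View pics/c1.png

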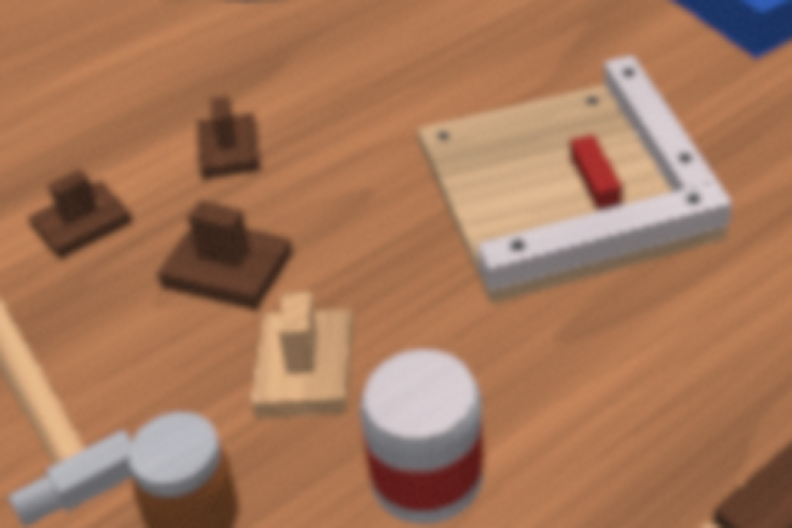

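```bash
cat >> h.py <<'E'
def ray(s,uv,z):
    uv=np.atleast_2d(uv).astype(float);H=s["range_z"].shape[0]
    f=H/2/np.tan(np.radians(float(s["fov_y"])/2))
    d=np.stack([(uv[:,0]-s["cx"])/f,-(uv[:,1]-s["cy"])/f,-np.ones(len(uv))],-1)@Ro.from_euler("xyz",s["attitude"]).as_matrix().T
    return s["xyz"]+d*((z-s["xyz"][2])/d[:,2])[:,None]
def c2p(xy,u0,v0,k): return (np.array(xy,float)+.5)/k-.5+[u0,v0]
def fitrect(Q):
    Q=np.array(Q);c=Q.mean(0);e=np.roll(Q,-1,0)-Q
    return c.round(4),np.linalg.norm(e,axis=1).round(4),np.degrees(np.arctan2(e[:,1],e[:,0])).round(1)
E
python3 - <<'E'
from h import *
s=load("top0.npz");P=cloud(s)
def f(n,pts,z,k=(225,150,5)): print(n,*fitrect(ray(s,c2p(pts,*k),z)[:,:2]))
f("fence L",[(20,302),(125,40),(393,140)],.046)
print(ray(s,c2p([(20,302),(125,40),(393,140)],225,150,5),.046).round(4))
print("board corner",ray(s,c2p([(293,410)],225,150,5),.018).round(4),"outer fence bottom inner c",ray(s,c2p([(145,92)],225,150,5),.046).round(4))
f("walnut",[(590,303),(657,403),(580,450),(512,352)],.02)
f("pine",[(590,132),(660,185),(591,277),(521,222)],.02)
f("offcut",[(194,140),(223,151),(187,243),(157,233)],.043)
f("s1",[(474,496),(537,530),(493,613),(430,578)],.016)
f("s2",[(630,516),(729,516),(734,591),(635,591)],.016)
f("box",np.array([(237,306),(303,307),(299,373),(233,371)])/1.5625,.06,(0,0,1))
# depth based
def blob(n,c,r,z0,z1):
    m=(np.hypot(P[...,0]-c[0],P[...,1]-c[1])<r)&(P[...,2]>z0)&(P[...,2]<z1)&(s["range_z"]>0)
    q=P[m]
    if len(q)<5: print(n,len(q));return
    rc=cv2.minAreaRect((q[:,:2]*1000).astype(np.float32)); print(n,len(q),q.mean(0).round(4),rc)
blob("wal ten",(.42,-.29),.07,.055,.09)
blob("wal base",(.42,-.29),.07,.012,.03)
blob("wal all",(.42,-.29),.07,.012,.09)
blob("offc",(.56,-.01),.06,.035,.06)
blob("box rim",(.458,.342),.13,.045,.08)
E
```

```text
fence L [0.5833 0.0017] [0.218  0.2183 0.3071] [ -21.3 -111.8  113.4]
[[ 0.4749  0.122   0.046 ]
 [ 0.6781  0.0429  0.046 ]
 [ 0.597  -0.1598  0.046 ]]
board corner [[ 0.3958 -0.0812  0.018 ]] outer fence bottom inner c [[0.6366 0.0278 0.046 ]]
walnut [ 0.4187 -0.3008] [0.0893 0.0689 0.0881 0.0711] [-148.9  120.2   32.5  -58.7]
pine [ 0.552  -0.3123] [0.0667 0.0911 0.067  0.0904] [-129.6  141.5   49.8  -38.7]
offcut [ 0.559  -0.0058] [0.0236 0.0764 0.0238 0.0775] [-112.   158.4   70.6  -21.7]
s1 [ 0.2878 -0.2199] [0.0523 0.0697 0.0522 0.0693] [-119.2  149.7   60.4  -30.2]
s2 [ 0.287  -0.3666] [0.0734 0.0549 0.0729 0.0549] [-90.5 180.   89.5   0.6]
box [0.4486 0.3307] [0.1573 0.1571 0.154  0.1549] [-91.4 178.   87.7  -0.8]
wal ten 77 [ 0.4184 -0.2999  0.0685] ((419.0357360839844, -300.9649963378906), (38.709693908691406, 24.0025691986084), 32.85805892944336)
wal base 347 [ 0.417  -0.2983  0.0201] ((418.6873779296875, -300.37310791015625), (89.99638366699219, 69.99432373046875), 30.918371200561523)
wal all 441 [ 0.4171 -0.2984  0.0294] ((418.6873779296875, -300.37310791015625), (89.99638366699219, 69.99432373046875), 30.918371200561523)
offc 130 [ 0.5601 -0.0048  0.043 ] ((561.2020263671875, -4.940639495849609), (25.095067977905273, 74.84349822998047), 67.64382934570312)
box rim 324 [0.4555 0.3389 0.0569] ((454.154541015625, 337.4091796875), (150.86007690429688, 152.2200469970703), 85.91450500488281)
```

```bash
cat >> h.py <<'E'
def to(arm,x,y,z,yangle):
    """shift in tool axes to reach target, yangle: desired dir (deg) of tool y in world (mod 180)"""
    st=arm.sense();R=Ro.from_euler("xyz",st["orientation"]).as_matrix()
    d=R.T@(np.array([x,y,z])-st["position"])
    ya=np.degrees(np.arctan2(R[1,1],R[0,1])); t=(-(yangle-ya)+90)%180-90
    print("t",round(st["time"],2),"pos",st["position"].round(4),"yang",round(ya,1),"q",st["q"].round(2),"F",st["contact_force"].round(1),"gap",round(st["finger_gap"],4))
    print("tool x,z axes",R[:,0].round(3),R[:,1].round(3),R[:,2].round(3));print("shift",d.round(4),"turn",round(t,1))
E
python3 - <<'E'
from h import *
from station import arm
to(arm,.560,-.005,.25,68)
E
```

```text
t 0.1 pos [0.2508 0.5444 0.2495] yang 65.3 q [ 1.02  0.36  1.51  0.    1.27 -0.12] F [ 1.4 -0.   0.4] gap 0.0853
tool x,z axes [-0.001 -0.001 -1.   ] [ 0.418  0.908 -0.002] [ 0.908 -0.418 -0.   ]
shift [ 0.     -0.3696  0.5108] turn -2.7
```

Request:
send_rows(series="0 -0.37 0.511 -2.7;0 -0.37 0.511 -2.7;0 -0.37 0.511 -2.7;0 -0.37 0.511 -2.7;0 -0.37 0.511 -2.7;0 -0.37 0.511 -2.7;0 -0.37 0.511 -2.7;0 -0.37 0.511 -2.7", grip=0.05, squeeze=40)

```text
time: 0.77
position: [0.4147, 0.2524, 0.2501]
orientation: [-2.233, 1.57, -2.617]
contact_force: [1.3, 1.7, -1.0]
finger_gap: 0.0501
```

```bash
python3 - <<'E'
from h import *
from station import arm
to(arm,.560,-.005,.15,68)
E
```

```text
t 0.77 pos [0.4147 0.2524 0.2501] yang 68.0 q [ 0.4   0.19  1.75 -0.    1.2  -0.78] F [ 1.3  1.7 -1. ] gap 0.0501
tool x,z axes [-0. -0. -1.] [ 0.375  0.927 -0.   ] [ 0.927 -0.375 -0.   ]
shift [ 0.1001 -0.1842  0.2312] turn -0.0
```

Request:
send_rows(series="0.1 -0.184 0.231 0;0.1 -0.184 0.231 0;0.1 -0.184 0.231 0;0.1 -0.184 0.231 0;0.1 -0.184 0.231 0;0.1 -0.184 0.231 0;0.1 -0.184 0.231 0;0.1 -0.184 0.231 0")

```text
time: 1.43
position: [0.5612, -0.0069, 0.1486]
orientation: [-1.287, 1.569, -1.674]
contact_force: [0.6, 0.5, 0.4]
finger_gap: 0.0499
```

Request:
send_rows(series="0 0 0 0;0 0 0 0;0 0 0 0;0 0 0 0")

```text
time: 1.77
position: [0.5588, -0.0017, 0.1506]
orientation: [2.938, 1.57, 2.554]
contact_force: [-0.5, -0.2, -0.0]
finger_gap: 0.0499
```

```bash
python3 - <<'E'
from h import *
from station import arm
to(arm,.560,-.005,.043,68)
s=arm.snapshot("scene");np.savez("s1.npz",**s);crop(s,180,110,330,260,4,"pics/s1.png")
E
```

```text
t 1.77 pos [ 0.5588 -0.0017  0.1506] yang 68.0 q [-0.13  0.41  1.71  0.    1.02 -1.31] F [-0.5 -0.2 -0. ] gap 0.0499
tool x,z axes [-0.001  0.    -1.   ] [0.374 0.927 0.   ] [ 0.927 -0.374 -0.001]
shift [ 0.1076 -0.0026  0.0024] turn 0.0
```

View pics/s1.png

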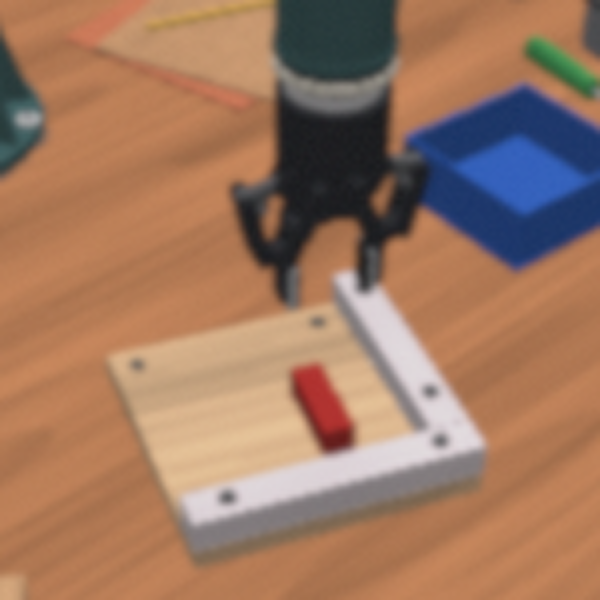

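The gripper hangs above the offcut, jaws across its width at crop (325,280), with the offcut at (322,408). Next is the descent.

Request:
send_rows(series="0.03 -0.003 0.002 0;0.06 -0.003 0.002 0;0.085 -0.003 0.002 0;0.1 -0.003 0.002 0;0.105 -0.003 0.002 0;0.107 -0.003 0.002 0;0.107 -0.003 0.002 0;0.107 -0.003 0.002 0")

```text
time: 2.48
position: [0.5612, -0.0061, 0.0445]
orientation: [0.203, 1.569, -0.181]
contact_force: [0.1, 0.9, -0.5]
finger_gap: 0.0497
```

Request:
send_rows(series="0 0 0 0;0 0 0 0;0 0 0 0;0 0 0 0;0 0 0 0;0 0 0 0;0 0 0 0", grip=0.01, squeeze=40)

```text
time: 3.07
position: [0.5612, -0.0065, 0.0446]
orientation: [0.287, 1.569, -0.098]
contact_force: [-0.6, 1.1, 6.3]
finger_gap: 0.0238
```

```bash
python3 - <<'E'
from h import *
from station import arm
to(arm,.454,.337,.20,88)
E
```

```text
t 3.07 pos [ 0.5612 -0.0065  0.0446] yang 68.0 q [-0.13  0.56  1.79  0.    0.79 -1.32] F [-0.6  1.1  6.3] gap 0.0238
tool x,z axes [ 0.002 -0.    -1.   ] [0.375 0.927 0.001] [ 0.927 -0.375  0.002]
shift [-0.1557  0.2782 -0.228 ] turn -20.0
```

Request:
send_rows(series="-0.03 0 0 0;-0.07 0 0 0;-0.11 0 0 0;-0.11 0.03 -0.025 0;-0.11 0.06 -0.05 0;-0.11 0.09 -0.075 0;-0.11 0.12 -0.1 0;-0.11 0.15 -0.124 0")

```text
time: 3.73
position: [0.5008, 0.1805, 0.154]
orientation: [0.536, 1.57, 0.151]
contact_force: [-0.2, 0.6, -0.7]
finger_gap: 0.0238
```

Request:
send_rows(series="0 0.03 -0.025 0;0 0.06 -0.05 0;0 0.09 -0.075 0;0 0.12 -0.096 0;0 0.128 -0.104 0;0 0.128 -0.104 0;0 0.128 -0.104 0;0 0.128 -0.104 0")

```text
time: 4.4
position: [0.4534, 0.3358, 0.1533]
orientation: [-1.301, 1.57, -1.686]
contact_force: [0.0, 0.3, 0.4]
finger_gap: 0.0236
```

```bash
python3 - <<'E'
from h import *
from station import arm
to(arm,.454,.337,.042,68)
s=arm.snapshot("scene");crop(s,220,60,370,210,4,"pics/s2.png")
E
```

```text
t 4.4 pos [0.4534 0.3358 0.1533] yang 67.9 q [ 0.52  0.41  1.7  -0.    1.03 -0.67] F [0.  0.3 0.4] gap 0.0236
tool x,z axes [-0.    -0.001 -1.   ] [ 0.375  0.927 -0.001] [ 0.927 -0.375  0.   ]
shift [1.113e-01 1.400e-03 1.000e-04] turn -0.1
```

View pics/s2.png

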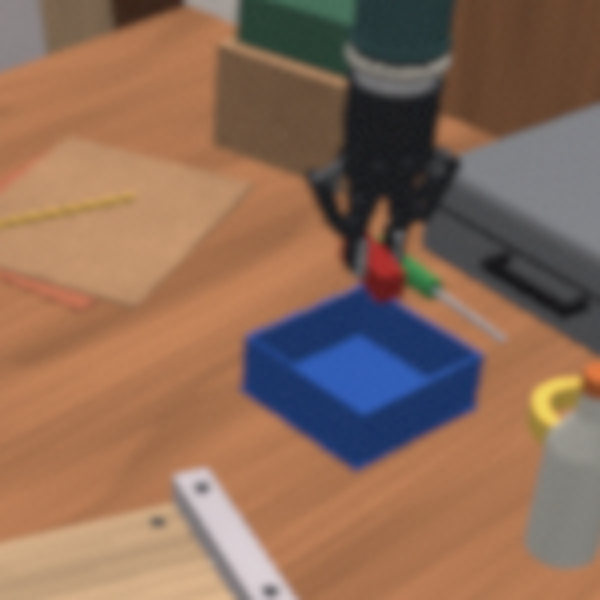

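The offcut (crop 383,275) is held above the box (362,375). I'll lower it and release.

Request:
send_rows(series="0.03 0 0 0;0.06 0 0 0;0.085 0 0 0;0.1 0 0 0;0.108 0 0 0;0.111 0 0 0;0.111 0 0 0;0.111 0 0 0")

```text
time: 5.12
position: [0.4542, 0.3367, 0.0431]
orientation: [0.813, 1.57, 0.428]
contact_force: [0.3, -0.2, -1.0]
finger_gap: 0.0238
```

Request:
send_rows(series="0 0 0 0;0 0 0 0;0 0 0 0;0 0 0 0", grip=0.045)

```text
time: 5.45
position: [0.4536, 0.3371, 0.0429]
orientation: [0.859, 1.57, 0.474]
contact_force: [-0.1, 0.0, -0.0]
finger_gap: 0.0448
```

Request:
send_rows(series="-0.02 0 0 0;-0.05 0 0 0;-0.09 0 0 0;-0.13 0 0 0;-0.15 0 0 0;-0.16 0 0 0;-0.16 0 0 0")

```text
time: 6.03
position: [0.4546, 0.3377, 0.2049]
orientation: [0.89, 1.566, 0.505]
contact_force: [0.2, 0.1, 0.2]
finger_gap: 0.0449
```

```bash
python3 - <<'E'
from h import *
from station import arm
to(arm,.4188,-.3006,.20,-58.8)
s=arm.snapshot("scene");crop(s,220,60,370,210,4,"pics/s3.png")
E
```

```text
t 6.03 pos [0.4546 0.3377 0.2049] yang 68.0 q [ 0.52  0.35  1.64 -0.    1.14 -0.67] F [0.2 0.1 0.2] gap 0.0449
tool x,z axes [ 0.004  0.002 -1.   ] [0.375 0.927 0.004] [ 0.927 -0.375  0.003]
shift [ 0.0031 -0.6051  0.2062] turn -53.2
```

View pics/s3.png

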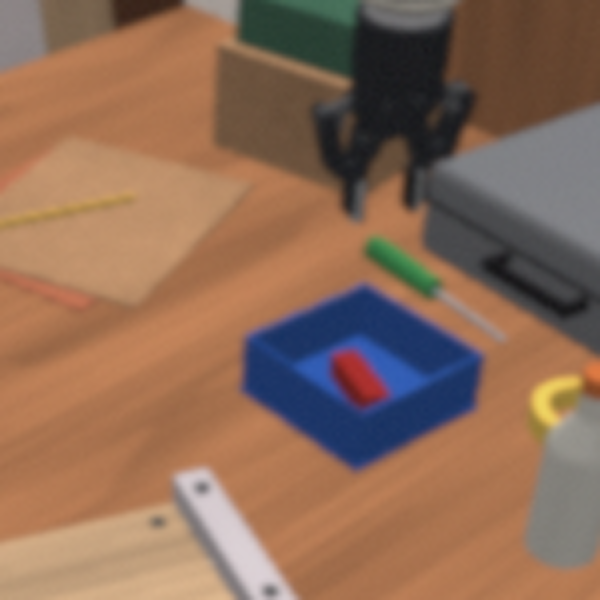

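The offcut lies on the box floor (crop 360,378). Next I move towards the walnut foot.

Request:
send_rows(series="0 -0.303 0.103 57;0 -0.303 0.103 57;0 -0.303 0.103 57;0 -0.303 0.103 57;0 -0.303 0.103 57;0 -0.303 0.103 57;0 -0.303 0.103 57;0 -0.303 0.103 57", grip=0.06)

```text
time: 6.75
position: [0.4326, 0.0147, 0.2001]
orientation: [-1.662, 1.566, -3.048]
contact_force: [-0.5, -0.6, -0.1]
finger_gap: 0.0595
```

```bash
python3 - <<'E'
from h import *
from station import arm
to(arm,.4188,-.3006,.20,-58.8)
E
```

```text
t 6.75 pos [0.4326 0.0147 0.2001] yang 10.6 q [-0.13  0.18  1.91 -0.    1.05 -0.31] F [-0.5 -0.6 -0.1] gap 0.0595
tool x,z axes [-0.005 -0.    -1.   ] [ 0.983  0.183 -0.005] [ 0.183 -0.983 -0.   ]
shift [ 3.000e-04 -7.140e-02  3.074e-01] turn 69.4
```

Request:
send_rows(series="0 -0.071 0.307 69.4;0 -0.071 0.307 69.4;0 -0.071 0.307 69.4;0 -0.071 0.307 69.4;0 -0.071 0.307 69.4;0 -0.071 0.307 69.4;0 -0.071 0.307 69.4;0 -0.071 0.307 69.4")

```text
time: 7.42
position: [0.4224, -0.3011, 0.1999]
orientation: [-1.022, 1.568, 2.873]
contact_force: [1.0, -0.5, 0.8]
finger_gap: 0.06
```

```bash
python3 - <<'E'
from h import *
from station import arm
to(arm,.4188,-.3006,.15,-58.8)
E
```

```text
t 7.42 pos [ 0.4224 -0.3011  0.1999] yang -46.8 q [-0.75  0.3   1.74 -0.    1.1   0.07] F [ 1.  -0.5  0.8] gap 0.06
tool x,z axes [-0.002  0.001 -1.   ] [ 0.685 -0.729 -0.002] [-0.729 -0.685  0.001]
shift [ 0.0499 -0.0027  0.0022] turn 12.0
```

Request:
send_rows(series="0.02 -0.003 0.002 7;0.05 -0.003 0.002 12;0.05 -0.003 0.002 12;0.05 -0.003 0.002 12;0.05 -0.003 0.002 12;0.05 -0.003 0.002 12")

```text
time: 7.92
position: [0.4207, -0.2968, 0.153]
orientation: [1.735, 1.57, -0.852]
contact_force: [1.4, 0.3, -0.4]
finger_gap: 0.06
```

```bash
python3 - <<'E'
from h import *
from station import arm
to(arm,.4188,-.3006,.05,-58.8)
s=arm.snapshot("scene");crop(s,70,130,220,280,4,"pics/s4.png")
E
```

```text
t 7.92 pos [ 0.4207 -0.2968  0.153 ] yang -58.2 q [-0.75  0.35  1.8  -0.    0.98  0.27] F [ 1.4  0.3 -0.4] gap 0.06
tool x,z axes [ 0.001 -0.001 -1.   ] [ 0.527 -0.85   0.001] [-0.85  -0.527 -0.   ]
shift [0.103  0.0021 0.0037] turn 0.6
```

View pics/s4.png

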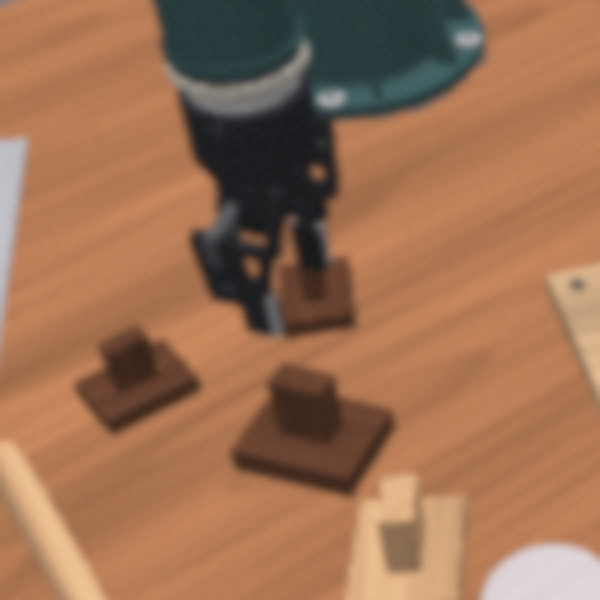

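The jaws stand above the large walnut's tenon (crop 305,400), lined up across its thin side.

Request:
send_rows(series="0.03 0.001 0.003 0.5;0.06 0.001 0.003 0.5;0.08 0.001 0.003 0.5;0.09 0.001 0.003 0.5;0.095 0.001 0.003 0.5;0.1 0.001 0.003 0.5;0.1 0.001 0.003 0.5;0.1 0.001 0.003 0.5")

```text
time: 8.63
position: [0.4188, -0.2998, 0.0532]
orientation: [1.77, 1.569, -0.828]
contact_force: [0.8, -0.0, -0.9]
finger_gap: 0.0601
```

Request:
send_rows(series="0 0 0 0;0 0 0 0;0 0 0 0;0 0 0 0;0 0 0 0;0 0 0 0;0 0 0 0;0 0 0 0", grip=0.005, squeeze=70)

```text
time: 9.3
position: [0.4187, -0.2998, 0.0531]
orientation: [1.776, 1.569, -0.822]
contact_force: [0.1, -0.0, 6.6]
finger_gap: 0.0207
```

```bash
python3 - <<'E'
from h import *
from station import arm
to(arm,.4188,-.3006,.05,-58.8)
E
```

```text
t 9.3 pos [ 0.4187 -0.2998  0.0531] yang -58.8 q [-0.76  0.51  1.89 -0.    0.75  0.27] F [ 0.1 -0.   6.6] gap 0.0207
tool x,z axes [ 0.001 -0.001 -1.   ] [ 0.518 -0.856  0.002] [-0.856 -0.518 -0.   ]
shift [0.0031 0.0007 0.0003] turn -0.0
```

```bash
python3 - <<'E'
from h import *
s=load("top0.npz");P=cloud(s)
m=(np.hypot(P[...,0]-.536,P[...,1]+.019)<.19)&(P[...,2]>.011)&(P[...,2]<.055)&(s["range_z"]>0)
q=P[m];print(cv2.minAreaRect((q[:,:2]*1000).astype(np.float32)))
m2=m&(P[...,2]>.039);q=P[m2];r=cv2.minAreaRect((q[:,:2]*1000).astype(np.float32));print(r, cv2.boxPoints(r))
# fit inner edges: model search yaw, centre by fences
from scipy.optimize import minimize
F=P[m][:,:2]*1e3;lab=P[m][:,2]>.032
def cost(p):
    a=np.radians(p[2]);x=np.array([np.cos(a),np.sin(a)]);y=np.array([-x[1],x[0]])
    d=F-p[:2];jx=d@x;jy=d@y
    inner=np.maximum(jx-80,jy-80) # >0 => fence
    red=(abs(jx)>30)|1
    w=np.where(lab,np.clip(-inner,0,10),np.clip(inner,0,10))
    out=np.clip(np.maximum(abs(jx),abs(jy))-110,0,10)
    return w.sum()+out.sum()
mm=~((np.hypot(F[:,0]-560,F[:,1]+5)<45)&(P[m][:,2]>.03))
F=F[mm];lab=lab[mm]
b=min((minimize(cost,[536+dx,-19+dy,-21.7+da],method="Nelder-Mead") for dx in(-3,3) for dy in(-3,3) for da in(-.7,.7)),key=lambda r:r.fun)
print(b.x,b.fun,len(F))
E
```

```text
((505.54266357421875, -25.237579345703125), (258.2301330566406, 275.14312744140625), 68.5439682006836)
((537.251953125, -17.243820190429688), (219.71524047851562, 222.0816650390625), 68.3817138671875) [[ 393.54797   -78.464134]
 [ 600.0082   -160.28375 ]
 [ 680.95593    43.976494]
 [ 474.49573   125.79611 ]]
[536.97368079 -17.37849341 -21.57000721] 132.6343476479638 3229
```

Request:
send_rows(series="-0.015 0 0 0;-0.04 0 0 0;-0.07 0 0 0;-0.1 0 0 0;-0.11 0 0 0;-0.11 0 0 0;-0.11 0 0 0")

```text
time: 9.88
position: [0.4181, -0.2991, 0.1622]
orientation: [1.712, 1.57, -0.886]
contact_force: [-1.7, -0.3, -2.6]
finger_gap: 0.0208
```

```bash
python3 - <<'E'
from h import *
from station import arm
to(arm,.5723,-.0097,.165,-21.6)
E
```

```text
t 9.88 pos [ 0.4181 -0.2991  0.1622] yang -58.8 q [-0.76  0.34  1.8  -0.    1.01  0.27] F [-1.7 -0.3 -2.6] gap 0.0208
tool x,z axes [ 0. -0. -1.] [ 0.517 -0.856  0.001] [-0.856 -0.517 -0.   ]
shift [-0.0029 -0.1678 -0.2818] turn -37.2
```

Request:
send_rows(series="0 -0.018 -0.03 -4.5;0 -0.036 -0.06 -9;0 -0.054 -0.09 -13.5;0 -0.072 -0.12 -18;0 -0.09 -0.15 -22.5;0 -0.108 -0.18 -27;0 -0.126 -0.21 -31.5;0 -0.144 -0.24 -36")

```text
time: 10.55
position: [0.5479, -0.0498, 0.1597]
orientation: [-1.357, 1.566, 2.961]
contact_force: [0.3, 0.1, -1.8]
finger_gap: 0.021
```

Request:
send_rows(series="0 0 0 0;0 0 0 0;0 0 0 0;0 0 0 0")

```text
time: 10.88
position: [0.5476, -0.0525, 0.161]
orientation: [-1.201, 1.568, 3.111]
contact_force: [-0.2, -0.5, -1.3]
finger_gap: 0.0216
```

```bash
python3 - <<'E'
from h import *
from station import arm
to(arm,.5723,-.0097,.096,-21.6)
s=arm.snapshot("scene");crop(s,170,90,320,240,4,"pics/s5.png")
E
```

```text
t 10.88 pos [ 0.5476 -0.0525  0.161 ] yang -22.9 q [-0.22  0.39  1.72 -0.    1.04  0.18] F [-0.2 -0.5 -1.3] gap 0.0216
tool x,z axes [-0.003  0.    -1.   ] [ 0.921 -0.389 -0.003] [-0.389 -0.921  0.001]
shift [ 0.0649  0.0063 -0.0491] turn -1.3
```

View pics/s5.png

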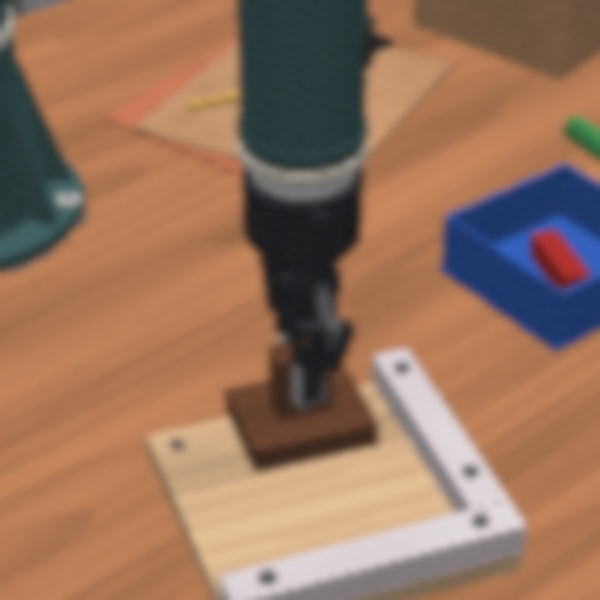

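The foot is level in the jaws (crop 300,410), above the board and square to the fences. I'll shift it over and lower it.

Request:
send_rows(series="0 0.004 -0.03 -1;0 0.006 -0.049 -1.3;0.02 0.006 -0.049 -1.3;0.04 0.006 -0.049 -1.3;0.055 0.006 -0.049 -1.3;0.065 0.006 -0.049 -1.3;0.065 0.006 -0.049 -1.3;0.065 0.006 -0.049 -1.3")

```text
time: 11.6
position: [0.573, -0.0097, 0.097]
orientation: [-1.215, 1.57, 3.12]
contact_force: [-0.9, 0.1, -1.3]
finger_gap: 0.0216
```

Request:
send_rows(series="0.005 0 0 0;0.01 0 0 0;0.015 0 0 0;0.018 0 0 0;0.02 0 0 0;0.02 0 0 0;0.02 0 0 0;0.02 0 0 0")

```text
time: 12.27
position: [0.5737, -0.0089, 0.0774]
orientation: [1.234, 1.571, -0.712]
contact_force: [0.3, -0.5, -1.2]
finger_gap: 0.0215
```

```bash
python3 - <<'E'
from h import *
from station import arm
to(arm,.5918,-.0013,.0711,-21.6)
print(arm.sense()["torque"].round(2))
E
```

```text
t 12.27 pos [ 0.5737 -0.0089  0.0774] yang -21.5 q [-0.14  0.53  1.74 -0.    0.88  0.24] F [ 0.3 -0.5 -1.2] gap 0.0215
tool x,z axes [ 0. -0. -1.] [ 0.93  -0.367  0.   ] [-0.367 -0.93   0.   ]
shift [ 0.0063  0.014  -0.0138] turn 0.1
[-0.02  0.03  0.01]
```

Request:
send_rows(series="0.001 0 0 0;0.002 0 0 0;0.003 0 0 0;0.004 0 0 0;0.005 0 0 0;0.0055 0 0 0;0.0055 0 0 0")

```text
time: 12.85
position: [0.5734, -0.009, 0.0716]
orientation: [-1.069, 1.57, -3.016]
contact_force: [0.3, -0.7, -1.1]
finger_gap: 0.021
```

Request:
send_rows(series="0.0005 0 0 0;0.001 0 0 0;0.001 0 0 0;0.001 0 0 0")

```text
time: 13.18
position: [0.5736, -0.009, 0.0711]
orientation: [1.103, 1.571, -0.843]
contact_force: [-1.3, -0.4, 3.8]
finger_gap: 0.0216
```

On the board now: the vertical force rose by about 5 N at the expected height. I'll slide it to the far fence.

Request:
send_rows(series="0 0.003 0 0;0 0.005 0 0;0 0.007 0 0;0 0.009 0 0;0 0.01 0 0;0 0.011 0 0;0 0.012 0 0;0 0.012 0 0")

```text
time: 13.85
position: [0.5747, -0.0095, 0.0717]
orientation: [-1.504, 1.551, 2.832]
contact_force: [-25.7, 12.2, 37.3]
finger_gap: 0.0208
```

Request:
send_rows(series="0 0.0005 0 0;0 0.001 0 0;0 0.0015 0 0;0 0.002 0 0;0 0.002 0 0")

```text
time: 14.27
position: [0.5749, -0.0096, 0.0718]
orientation: [-1.502, 1.548, 2.834]
contact_force: [-29.0, 14.5, 42.5]
finger_gap: 0.0215
```

```bash
python3 - <<'E'
from h import *
from station import arm
to(arm,.5918,-.0013,.0711,-21.6)
R=Ro.from_euler("xyz",arm.sense()["orientation"]).as_matrix()
print("tool F",(R.T@arm.sense()["contact_force"]).round(1),arm.sense()["torque"].round(2))
E
```

```text
t 14.27 pos [ 0.5749 -0.0096  0.0718] yang -21.6 q [-0.14  0.55  1.72  0.    0.9   0.23] F [-29.   14.5  42.5] gap 0.0215
tool x,z axes [-0.021  0.007 -1.   ] [ 0.93  -0.367 -0.022] [-0.367 -0.93   0.002]
shift [ 0.0004  0.0127 -0.0139] turn 0.0
tool F [-41.8 -33.3  -2.8] [2.52 4.84 0.07]
```

Contact came about 12 mm sooner than expected, so I'm backing off to look.

Request:
send_rows(series="0 -0.006 0 0;0 -0.01 0 0;0 -0.014 0 0;0 -0.014 0 0;0 -0.014 0 0")

```text
time: 14.68
position: [0.5743, -0.009, 0.0711]
orientation: [1.997, 1.57, 0.05]
contact_force: [0.2, 1.0, 6.6]
finger_gap: 0.021
```

```bash
python3 - <<'E'
from h import *
from station import arm
to(arm,.5918,-.0013,.0711,-21.6)
s=arm.snapshot("scene");np.savez("s6.npz",**s);crop(s,200,120,320,240,5,"pics/s6.png")
s=arm.snapshot("top");np.savez("t6.npz",**s);crop(s,215,140,335,260,5,"pics/t6.png")
E
```

```text
t 14.68 pos [ 0.5743 -0.009   0.0711] yang -21.6 q [-0.14  0.54  1.74  0.    0.86  0.24] F [0.2 1.  6.6] gap 0.021
tool x,z axes [ 0.001  0.    -1.   ] [ 0.93  -0.367  0.001] [-0.367 -0.93  -0.   ]
shift [ 0.      0.0134 -0.0136] turn 0.0
```

View pics/s6.png

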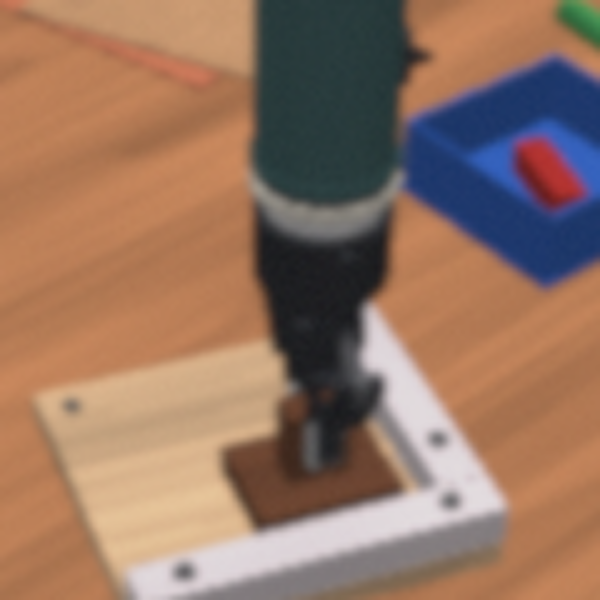

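View pics/t6.png

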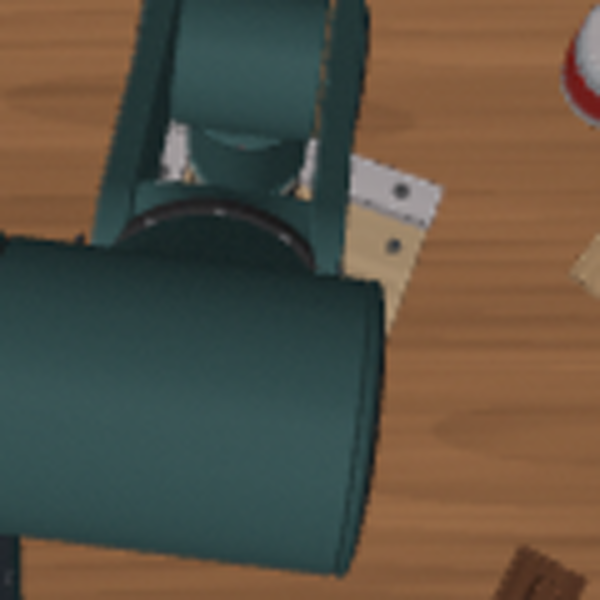

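```bash
python3 - <<'E'
from h import *
s=load("s6.npz");P=cloud(s)
a=np.radians(-21.6);x=np.array([np.cos(a),np.sin(a)]);y=np.array([-x[1],x[0]])
K=np.array([.6409,.0276])
def j(p): d=p[:,:2]-K;return np.c_[d@x,d@y,p[:,2]]
print("base top", (j(ray(s,c2p([(222,460),(258,526),(405,490),(365,440)],200,120,5),.038))*1e3).round(1))
print("fence top inner edges",(j(ray(s,c2p([(130,565),(430,488),(375,355)],200,120,5),.046))*1e3).round(1))
# depth: foot pts
m=np.zeros(P.shape[:2],bool);m[120:240,200:320]=1
J=j(P.reshape(-1,3)).reshape(P.shape)*1e3
mm=m&(abs(J[...,2]-38)<5)&(J[...,0]<-2)&(J[...,1]<-2)&(J[...,0]>-150)&(J[...,1]>-150)
print(mm.sum(),np.percentile(J[mm],[1,5,50,95,99],axis=0).round(1))
img=s["image"].astype(int);br=mm&(img[...,0]<140)
print(br.sum(),np.percentile(J[br],[1,5,50,95,99],axis=0).round(1))
E
```

```text
base top [[ -70.  -108.7   38. ]
 [ -11.3 -108.3   38. ]
 [  -9.3  -18.2   38. ]
 [ -56.9  -23.1   38. ]]
fence top inner edges [[ 1.000e-01 -1.877e+02  4.600e+01]
 [ 1.700e+00 -7.800e+00  4.600e+01]
 [-1.186e+02  9.400e+00  4.600e+01]]
415 [[ -81.5 -107.    33.4]
 [ -75.1 -105.2   34.4]
 [ -35.   -71.5   38.4]
 [ -12.6   -3.8   41.8]
 [ -10.8   -2.5   42.7]]
381 [[ -76.8 -107.1   33.4]
 [ -71.4 -105.1   34.5]
 [ -33.9  -72.8   38.3]
 [ -13.1  -20.6   41.8]
 [ -11.3   -3.    42.7]]
```

```bash
python3 - <<'E'
from h import *
s=load("s6.npz")
a=np.radians(-21.6);x=np.array([np.cos(a),np.sin(a)]);y=np.array([-x[1],x[0]])
def j(p,K): d=p[:,:2]-K;return (np.c_[d@x,d@y,p[:,2]]*1e3).round(1)
K=np.array([.5476,-.0525])
for z in (.128,.108):print("s5 rel TCP",j(ray(s,c2p([(226,392),(258,450),(376,425),(345,370)],170,90,4),z),K))
K=np.array([.5743,-.009])
print("s6 rel TCP",j(ray(s,c2p([(222,460),(258,526),(405,490),(365,440)],200,120,5),.038),K))
P=cloud(s);J=P.copy();d=P[...,:2]-K;J[...,0]=d@x;J[...,1]=d@y
crop(s,235,180,305,240,11,"pics/s6z.png")
for px in [(295,400),(310,400),(290,410)]:
    u,v=c2p(px,200,120,5).round().astype(int);print(px,(J[v,u]*1e3).round(1))
E
```

```text
s5 rel TCP [[-31.1 -45.8 128. ]
 [ 34.3 -44.6 128. ]
 [ 37.9  39.2 128. ]
 [-25.3  41.  128. ]]
s5 rel TCP [[-54.4 -38.9 108. ]
 [ 12.8 -37.7 108. ]
 [ 16.5  48.4 108. ]
 [-48.5  50.2 108. ]]
s6 rel TCP [[-21.5 -50.2  38. ]
 [ 37.2 -49.8  38. ]
 [ 39.2  40.4  38. ]
 [ -8.4  35.4  38. ]]
(295, 400) [ -2.5 -11.4  87.1]
(310, 400) [ 22.4 -12.7 108. ]
(290, 410) [  7.2 -18.3  89.8]
```

View pics/s6z.png

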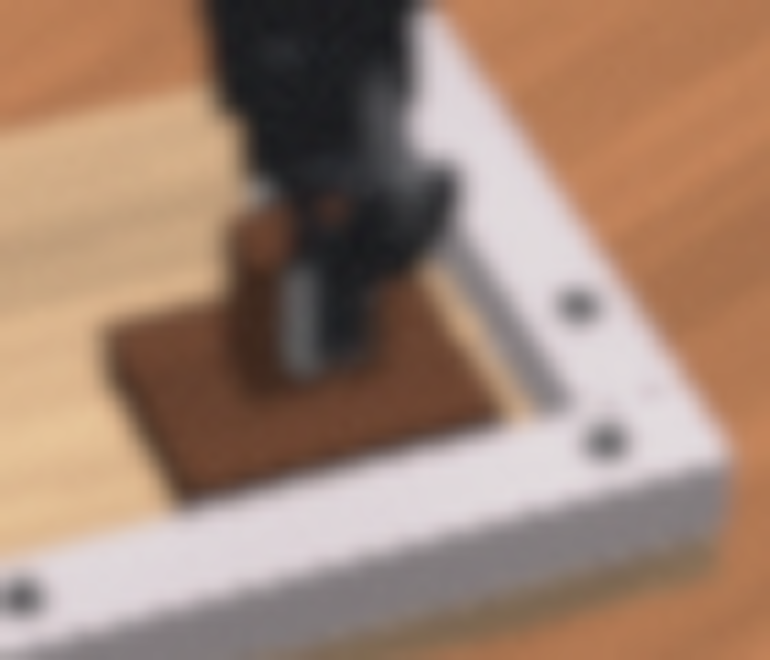

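Corner pixels read again from the enlarged crop, (105,330) and (185,500), show a dark strip of the base's front side before the fence. So it was not touching the fence: it jammed on board friction while being pressed down. I'll lift it by about 1.5 mm and slide it clear of the board.

Request:
send_rows(series="-0.0005 0 0 0;-0.001 0 0 0;-0.0015 0 0 0;-0.002 0 0 0;-0.002 0 0 0;-0.002 0 0 0")

```text
time: 15.28
position: [0.5734, -0.009, 0.0726]
orientation: [-1.048, 1.57, -2.995]
contact_force: [-0.4, -0.9, -1.4]
finger_gap: 0.021
```

```bash
python3 - <<'E'
from h import *
from station import arm
to(arm,.5918,-.0013,.0711,-21.6)
s=load("s6.npz");K=np.array([.6409,.0276])
a=np.radians(-21.6);x=np.array([np.cos(a),np.sin(a)]);y=np.array([-x[1],x[0]])
def j(p,K): d=p[:,:2]-K;return (np.c_[d@x,d@y,p[:,2]]*1e3).round(1)
print(j(ray(s,c2p([(107,333),(183,492),(497,412)],235,180,11),.038),K))
E
```

```text
t 15.28 pos [ 0.5734 -0.009   0.0726] yang -21.5 q [-0.14  0.53  1.74 -0.    0.87  0.24] F [-0.4 -0.9 -1.4] gap 0.021
tool x,z axes [-0. -0. -1.] [ 0.93  -0.367 -0.   ] [-0.367 -0.93   0.   ]
shift [ 0.0015  0.0143 -0.0139] turn 0.1
[[ -76.9 -105.4   38. ]
 [ -13.3 -107.6   38. ]
 [ -12.4  -19.5   38. ]]
```

Request:
send_rows(series="0 0.002 -0.002 0;0 0.004 -0.004 0;0 0.006 -0.006 0;0 0.008 -0.008 0;0 0.009 -0.009 0;0 0.01 -0.01 0;0 0.01 -0.01 0")

```text
time: 15.87
position: [0.5869, -0.0032, 0.0728]
orientation: [1.519, 1.571, -0.428]
contact_force: [0.7, -0.0, -1.8]
finger_gap: 0.0211
```

Request:
send_rows(series="0 0.0005 0 0;0 0.001 0 0;0 0.0015 0 0;0 0.002 0 0;0 0.002 0 0")

```text
time: 16.28
position: [0.5884, -0.0042, 0.0728]
orientation: [0.655, 1.571, -1.292]
contact_force: [1.2, 0.8, -1.3]
finger_gap: 0.0216
```

Request:
send_rows(series="0 0.0005 0 0;0 0.001 0 0;0 0.0015 0 0;0 0.002 0 0;0 0.002 0 0")

```text
time: 16.7
position: [0.5904, -0.0049, 0.0728]
orientation: [0.968, 1.571, -0.979]
contact_force: [0.4, -0.4, -1.3]
finger_gap: 0.0213
```

Request:
send_rows(series="0 0.0005 0 0;0 0.001 0 0;0 0.001 0 0;0 0.001 0 0")

```text
time: 17.03
position: [0.5907, -0.0051, 0.0727]
orientation: [-1.351, 1.57, 2.985]
contact_force: [-1.6, 1.6, 0.4]
finger_gap: 0.0214
```

Request:
send_rows(series="0 -0.0005 -0.001 0;0 -0.0005 -0.002 0;0 -0.0005 -0.0025 0;0 -0.0005 -0.003 0;0 -0.0005 -0.003 0")

```text
time: 17.45
position: [0.5919, -0.0021, 0.0728]
orientation: [0.033, 1.571, -1.914]
contact_force: [-0.4, -0.1, -1.1]
finger_gap: 0.0212
```

Request:
send_rows(series="0 0 -0.0005 0;0 0 -0.001 0;0 0 -0.001 0;0 0 -0.001 0")

```text
time: 17.78
position: [0.5921, -0.0014, 0.0728]
orientation: [-0.147, 1.57, -2.094]
contact_force: [-0.9, -1.4, -0.2]
finger_gap: 0.0209
```

Request:
send_rows(series="0 0 -0.0005 0;0 0 -0.001 0;0 0 -0.001 0;0 0 -0.001 0")

```text
time: 18.12
position: [0.5922, -0.0013, 0.0729]
orientation: [-0.099, 1.569, -2.046]
contact_force: [-2.6, -4.7, 0.6]
finger_gap: 0.0212
```

Request:
send_rows(series="0.0005 0 0 0;0.001 0 0 0;0.0015 0 0 0;0.0015 0 0 0;0.0015 0 0 0")

```text
time: 18.53
position: [0.5922, -0.0013, 0.0716]
orientation: [-0.057, 1.569, -2.003]
contact_force: [-3.2, -4.6, 2.5]
finger_gap: 0.0213
```

```bash
cat >> h.py <<'E'
def wr(arm):
    st=arm.sense();a=np.radians(-21.6);R=Ro.from_euler("z",-21.6,degrees=True).as_matrix()
    K=np.array([.6409,.0276,.018]);R2=Ro.from_euler("xyz",st["orientation"]).as_matrix()
    print("jigF",(R.T@st["contact_force"]).round(1),"jigT",(R.T@st["torque"]).round(2),"pos",((R.T@(st["position"]-K))*1e3).round(2),"toolaxis tilt jig mrad",(R.T@R2[:,0]*1e3).round(1),"gap",round(st["finger_gap"],4),"yang",np.degrees(np.arctan2(R2[1,1],R2[0,1])).round(2))
E
python3 - <<'E'
from h import *
from station import arm
wr(arm)
E
```

```text
jigF [-1.3 -5.5  2.5] jigT [-0.94  0.14 -0.09] pos [-34.66 -44.83  53.58] toolaxis tilt jig mrad [-1.0e-01 -1.7e+00 -1.0e+03] gap 0.0213 yang -21.52
```

Request:
send_rows(series="0.0005 0 0 0;0.0005 0.001 0 0;0.0005 0.002 0 0;0.0005 0.003 0 0;0.0005 0.003 0 0;0.0005 0.003 0 0", squeeze=110)

```text
time: 19.03
position: [0.5923, -0.0014, 0.0714]
orientation: [-1.19, 1.565, -3.136]
contact_force: [-10.5, -2.6, 12.2]
finger_gap: 0.0206
```

```bash
python3 - <<'E'
from h import *
from station import arm
wr(arm)
E
```

```text
jigF [-8.8 -6.3 12.2] jigT [-0.84  1.17 -0.03] pos [-34.5  -44.88  53.38] toolaxis tilt jig mrad [   -5.    -2. -1000.] gap 0.0206 yang -21.53
```

Request:
send_rows(series="-0.0005 0.001 -0.001 0;-0.0007 0.001 -0.001 0;-0.0007 0.001 -0.001 0;-0.0007 0.001 -0.001 0")

```text
time: 19.37
position: [0.5924, -0.0014, 0.0714]
orientation: [-1.096, 1.563, -3.042]
contact_force: [-11.7, -4.7, 9.9]
finger_gap: 0.0207
```

```bash
python3 - <<'E'
from h import *
from station import arm
wr(arm)
s=arm.snapshot("scene");np.savez("s7.npz",**s);crop(s,225,165,295,225,11,"pics/s7.png")
E
```

```text
jigF [-9.2 -8.7  9.9] jigT [-1.21  1.14 -0.06] pos [-34.44 -44.82  53.42] toolaxis tilt jig mrad [   -7.     -3.6 -1000. ] gap 0.0207 yang -21.51
```

View pics/s7.png

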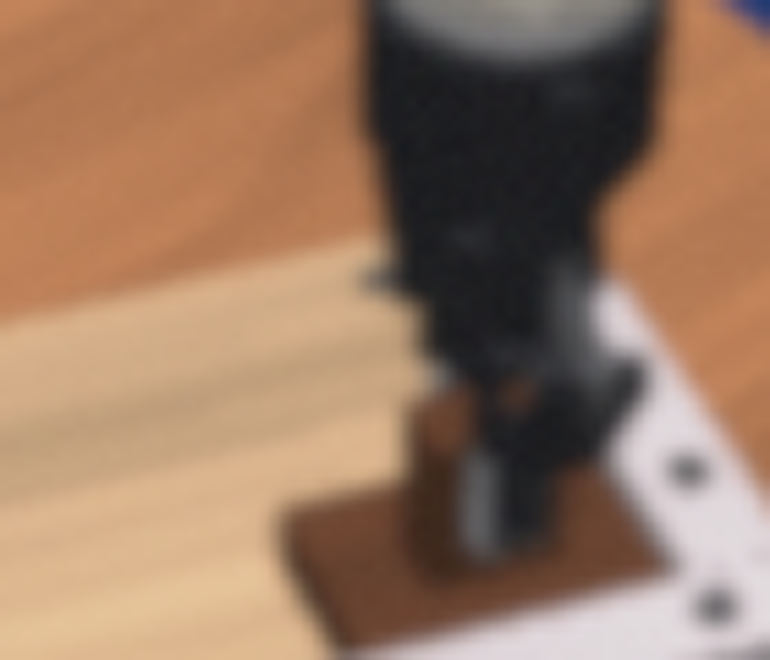

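Request:
send_rows(series="0.0005 0 0 0;0.001 -0.001 0 0;0.0015 -0.001 0 0;0.0015 -0.001 0 0;0.0015 -0.001 0 0")

```text
time: 19.83
position: [0.5923, -0.0014, 0.0713]
orientation: [-0.958, 1.565, -2.904]
contact_force: [-12.4, -5.5, 19.7]
finger_gap: 0.0208
```

```bash
python3 - <<'E'
from h import *
from station import arm
wr(arm)
E
```

```text
jigF [-9.5 -9.7 19.7] jigT [-1.48  1.47 -0.  ] pos [-34.48 -44.84  53.33] toolaxis tilt jig mrad [   -4.9    -3.5 -1000. ] gap 0.0208 yang -21.51
```

Request:
send_rows(series="0 0 0 0;0 0 0 0;0 0 0 0;0 0 0 0;0 0 0 0;0 0 0 0")

```text
time: 20.33
position: [0.5923, -0.0014, 0.0713]
orientation: [-0.968, 1.565, -2.915]
contact_force: [-14.3, -6.7, 20.0]
finger_gap: 0.0206
```

```bash
python3 - <<'E'
from h import *
from station import arm
wr(arm)
s=arm.snapshot("scene");np.savez("s8.npz",**s)
cv2.imwrite("pics/s8.png",cv2.resize(s["image"][:,:,::-1],(800,600),interpolation=cv2.INTER_CUBIC))
P=cloud(s);K=np.array([.6409,.0276]);a=np.radians(-21.6);x=np.array([np.cos(a),np.sin(a)]);y=np.array([-x[1],x[0]])
d=P[...,:2]-K;jx=d@x*1e3;jy=d@y*1e3;z=P[...,2]*1e3;im=s["image"].astype(int)
m=(abs(z-38)<5)&(im[...,0]<140)&(jx>-85)&(jx<-9)&(jy<0)&(jy>-105)
print(m.sum(),jx[m].min(),jy[m].min(),jy[m].max())
A=np.c_[jx[m],jy[m],np.ones(m.sum())];c=np.linalg.lstsq(A,z[m],rcond=None)[0];print("plane slope",c, "z mid",np.median(z[m]))
E
```

```text
jigF [-10.9 -11.5  20. ] jigT [-1.44  1.42 -0.08] pos [-34.5  -44.81  53.33] toolaxis tilt jig mrad [   -5.     -3.4 -1000. ] gap 0.0206 yang -21.51
271 -64.77092765071802 -93.99020238849744 -2.704681728748053
plane slope [ 1.11031197e-02 -6.40265211e-04  3.87713203e+01] z mid 38.49659673811367
```

View pics/s8.png

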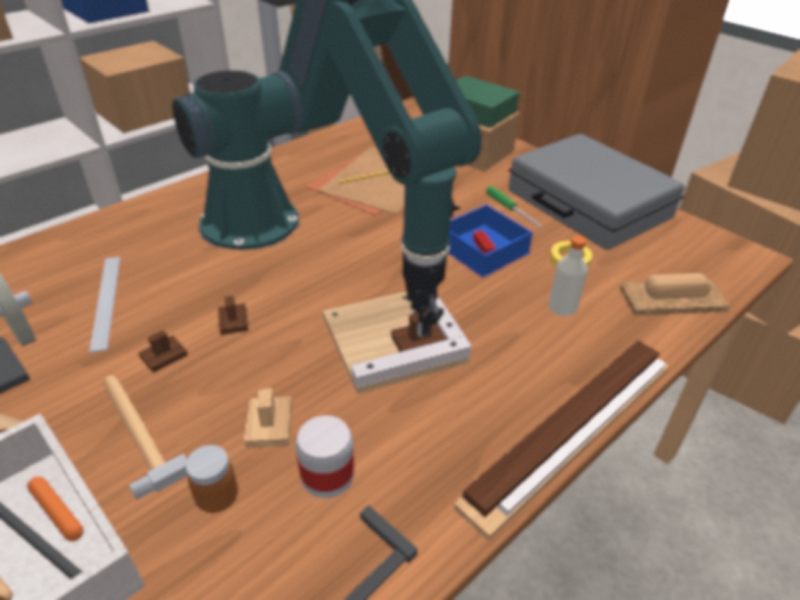

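The foot sits in the corner (800x600: 420,335), the offcut is in the box (484,242), and everything else is where it was. The base measures about -94 to -3 mm along y and its back edge is at about -65 mm, against an ideal of -90 to 0 and -70. It looks level.

```bash
python3 - <<'E'
from h import *
from station import arm
print(arm.hand_in());wr(arm)
E
```

```text
the job is handed in; nothing more can be done
None
the job is handed in; nothing more can be done
```

The red offcut is in the blue scrap box. The walnut foot, the largest of the three dark ones, is on the jig's board, still gripped and pressed into the corner against both fences. I handed the job in at about 20 s; it reported no verdict.

**Last checks:**
- **Pressing force:** about 11 N on the far fence, 11 N on the left fence and 20 N down. The turning moment about the vertical is about zero, which fits both faces lying flush.
- **Position:** the foot's centre is at (-34.5, -44.8) mm from the inside corner, against an ideal of (-35, -45). The camera calibration is only good to about 2 mm.
- **Bench:** the pine foot and the other things on the bench look unmoved in the final picture.

**What went wrong or disagreed:**
- **Jam on the board:** the first slide caught on board friction about 12 mm short of the far fence, with about 33 N sideways and 42 N up at the wrist. I backed off, lifted the foot about 1.5 mm, slid it to both fences and set it down again.
- **Slight tilt:** the tool leans about 0.3° under the load. The depth image gave a slope of about 0.6° for the base top, but that is close to its noise, so I can't rule out a small tilt.
- **Depth extents:** measured by depth, the base's edges are 3–5 mm off the ideal. I put that down to noise and coarse pixels.

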